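# Roll the long pipette canister onto the mat's parking line

## Robot

A 6-joint arm with a two-finger parallel gripper is mounted at the origin on the work surface. World frame = base frame: x ahead of the robot, y to its left, z up, the work surface at z = 0. Lengths are in m, angles in rad, forces in N, time in s.
With the tool pointing down it reaches from about 0.3 to 0.825 m from the base axis. Payload 5.4 kg.
Tool frame: the origin (TCP) lies on the centre line of the jaws, within the pads' length; the fingertips stand 14 mm ahead of it and the grasp point (between the pads) lies 5 mm behind it; z points along the fingers, y is the direction in which the jaws open and shut (so a half turn about z gives the same grasp; the last joint's range is limited). The gripper opens to 92 mm and grips with 3 to 60 N. Pads are 20 mm wide; open, the fingers measure 128 mm over their backs; the gripper's body (75 mm by 189 mm) begins 69 mm behind the grasp point.
Start: joints at [-1.342, 0.158, 1.597, -0, 1.386, -0.21], TCP at [0.244, -0.521, 0.229] pointing down, gripper open.
Joint ranges: [-2.91, 2.91], [-0.94, 2.29], [0.18, 2.7], [-1.29, 4.43], [0.17, 2.64], [-3, 3]. Speed limits (rad/s): [2.57, 2.57, 3.14, 3.14, 3.14, 3.14].

## Interface

Orientations are given as a 3x3 rotation matrix whose columns are the frame's x, y, z axes.
In Python, from plant import status, vision, sign_off gives the robot as it stands.
- The arm moves only by the tool play_rows, never from a script. Its argument "targets" is one flat list of numbers, 7 for each row, row after row: the shift along the tool's x, y, z in cm, then the turn, a rotation vector about the tool's x, y, z in degrees, then the gripper command: -1 is fully open, 1 is shut, values between are in proportion. In form: [x, y, z, ax, ay, az, hand, x, y, z, ax, ay, az, hand, ...]. A call has 1 to 10 rows; each row shifts and turns the commanded pose from where the row before left it, along the tool's axes as they then stand; what a row does not reach is not made up. A row lasts 1/8 s, in which the tool goes at most 62.5 mm and 10.7 degrees, less where a joint would pass 70% of its speed; a pose out of reach is approached as far as the arm can. A call with a gripper value outside its range is refused whole. The fingers move at their own pace and stop on an object; the grip force is fixed at half the most. Time passes only in rows, so rows that do not move let the fingers close. It gives the time, the measured TCP pose, the force and the opening at its end, in the units of the state.
- status.state(): the state, without advancing time (a new reading comes with each control period).
- vision.read_camera(name): name is "scene" or "side" or "wrist"; returns (picture, depth): 400x640x3 uint8, red, green, blue; 400x640 float32, m along the optical axis (not along the pixel's ray), 0 where there is no reading.
- vision.camera_params(name): a dict with "vfov" (degrees; the focal length in pixels is half the picture's height over the tangent of half this angle, whatever the lens; pixels are square), "cx", "cy" (the principal point, pixels), "R" (3x3) and "t" (3): a world point X has camera coordinates R X + t. Camera axes: x right, y down, z forward; pixel columns grow to the right and rows downward; lengths in m; the calibration is good to about 2 mm. A picture is of the moment at which its call begins: read the wrist's pose just before it. camera_params takes no time and is no camera call; for the wrist camera it gives the pose at the moment of the call.
- sign_off(): hands the job in, once; it reports no verdict.
The state is a dict: "time_s": time; "qpos": joint angles; "qvel": joint speeds; "joint_torque": joint torques, N m; "tcp_pos": TCP position; "ee_rot": TCP orientation; "force": force on the tool from outside, world axes, zero at the start; "torque": the same for the moment, N m; "gripper_width": finger opening in m.
Only numpy, scipy, OpenCV 4.12 (cv2) and the standard library are available. Lean on these libraries where they do the work, as an engineer would, in place of code of your own. Each camera call takes 0.05 s, during which the arm holds its last target.

## Task

Two metal pipette canisters lie on the blue bench mat. Roll the long one across the mat to the black line and stop it there, so that it lies along the line, centred over it, and stays there at rest. Roll it, do not slide it or lift it off the mat, and leave the short canister where it is.

Things in the scene. Friction and masses are not known exactly. Their poses are not given: they have to be found in the camera images.
- canister: Long pipette canister: plain steel cylinder, 50 mm across, 220 mm long, 0.25 to 0.5 kg, lying on the mat about parallel to the black line, 140 to 190 mm to one side or the other. Origin mid-length on its axis, 28 mm above the table. x runs along the cylinder to its lid knob (10 mm more, 16 mm wide); y, z turn as it rolls. Rolls easily; let go at 0.1 m/s it coasts about 10 mm.
- short_canister: Short canister, to be left alone: same look and 50 mm across but only 130 mm long, 0.22 kg. Lies on the mat on the other side of the black line, about parallel to it. Origin mid-length on its axis, x along the cylinder. It also rolls easily.
- mat: Light-blue flat bench mat, fixed: 460 (x) by 520 mm (y), 3 mm thick; origin at the centre of its underside, on the table. The black line (300 by 8 mm) is printed along its x axis through its centre; its y axis is the way to roll. Within 155 mm of its y axis only the canisters lie; loose lab items up to 50 mm tall stand along its two long edges.
Mind the look-alikes: they are no part of the job. Leave any orange or turquoise look-alike of the canister alone.

How it is judged:
By the outcome, as a careful person would: the job done as asked, in the order asked, and still so for the second after the job is handed in, with the robot touching nothing.
It also fails if it takes over 40 s, if anything falls off the work surface, if the arm or the gripper's body presses on something with over 40 N, if the wrist force passes 120 N, or if a joint passes its speed limit or range.

## Working session

There is one attempt and no reset: what is moved stays moved. The work goes in short steps, Python scripts to look and compute and a tool call to move; the robot and the scene stay as the last step left them, time stands still between calls to the robot, and variables do not carry over. Pictures are saved under pics/ and viewed, and the job is handed in when it is done.

Besides the shell and the picture viewer there is one more tool, called as a command line: name --argument value ..., lists and objects as JSON in quotes. play_rows: Moves the arm, as the interface text tells. Its arguments: {"type":"object","properties":{"targets":{"type":"array"}},"required":["targets"]}

```bash
mkdir -p pics
cat > h.py <<'E'
import numpy as np, cv2
from plant import status, vision
def grab(n,fn):
    p=vision.camera_params(n); im,d=vision.read_camera(n)
    cv2.imwrite('pics/'+fn+'.png',im[:,:,::-1]); np.savez('pics/'+fn+'.npz',im=im,d=d,**{k:np.array(v) for k,v in p.items()})
    return im,d,p
def load(fn):
    z=np.load('pics/'+fn+'.npz'); return z['im'],z['d'],{k:z[k] for k in('vfov','cx','cy','R','t')}
def pts(d,p):
    h,w=d.shape; f=h/2/np.tan(np.radians(p['vfov'])/2)
    v,u=np.mgrid[:h,:w]
    c=np.stack([(u-p['cx'])/f*d,(v-p['cy'])/f*d,d],-1)
    return (c-p['t'])@np.array(p['R'])
def ray(uv,p,z,h=400):
    f=h/2/np.tan(np.radians(p['vfov'])/2); uv=np.atleast_2d(uv).astype(float)
    c=np.c_[(uv[:,0]-p['cx'])/f,(uv[:,1]-p['cy'])/f,np.ones(len(uv))]
    R=np.array(p['R']); o=-R.T@p['t']; dw=c@R
    return o+dw*((z-o[2])/dw[:,2])[:,None]
E
python3 - <<'E'
from h import *
for n in('scene','side','wrist'):
    im,d,p=grab(n,n+'0'); print(n,p)
s=status.state();print(s['time_s'],s['tcp_pos'],s['ee_rot'],s['gripper_width'])
E
```

```text
scene {'vfov': 55.09469115520028, 'cx': 317.7146205848956, 'cy': 203.0447611862138, 'R': array([[-0.03207769,  0.99930428,  0.01902553],
       [ 0.66501077,  0.03554954, -0.7459872 ],
       [-0.74614456, -0.01127736, -0.66568846]]), 't': array([-0.01786259, -0.2267077 ,  1.18031106])}
side {'vfov': 57.42282147193249, 'cx': 318.619949366379, 'cy': 207.45335919304736, 'R': array([[-0.85854278, -0.51266262, -0.00901884],
       [-0.39337491,  0.66985297, -0.62972468],
       [ 0.3288776 , -0.53709779, -0.77676604]]), 't': array([0.34372557, 0.13282343, 0.80580189])}
wrist {'vfov': 61.04755464021046, 'cx': 318.70365945211313, 'cy': 198.39092058990477, 'R': array([[ 0.42455638, -0.90539897, -0.00214093],
       [-0.88026779, -0.41332294,  0.23300808],
       [-0.21185017, -0.09704047, -0.97247244]]), 't': array([-0.57426334, -0.02605751,  0.38937651])}
0.15 [ 0.24415394 -0.52007458  0.22784615] [[ 9.05276925e-01  4.24821795e-01 -3.63001851e-04]
 [ 4.24821865e-01 -9.05275873e-01  1.40614478e-03]
 [ 2.68744133e-04 -1.42716155e-03 -9.99998945e-01]] 0.0918151379404737
```

View pics/scene0.png

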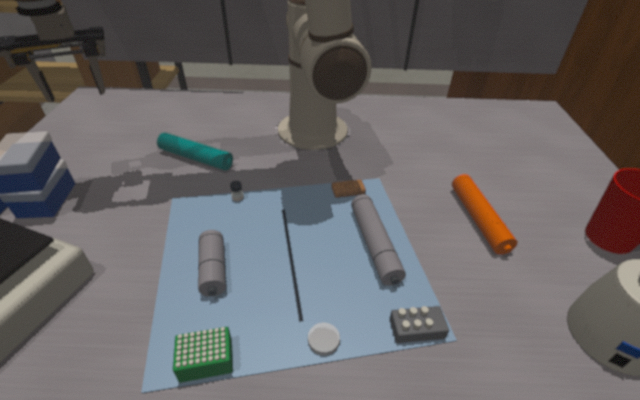

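View pics/side0.png

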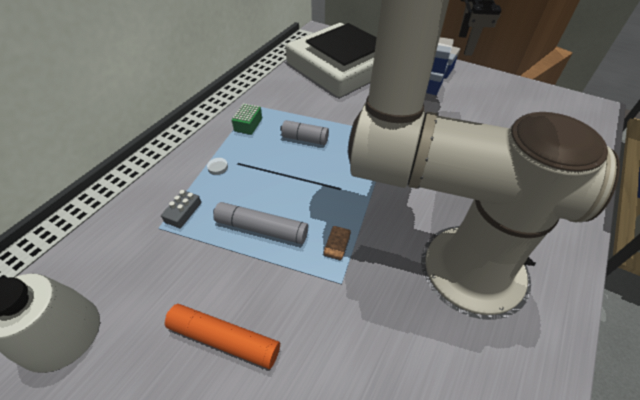

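View pics/wrist0.png

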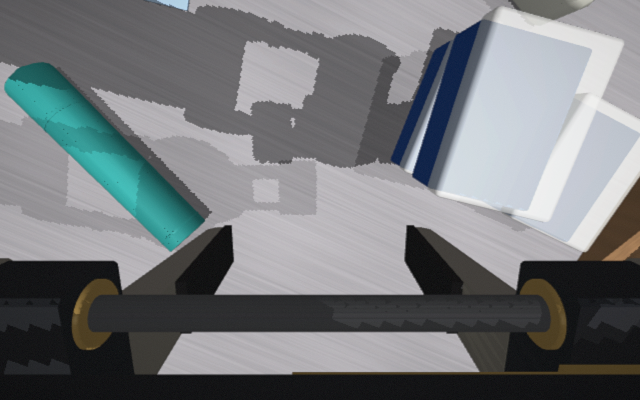

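Candidates in the scene picture:
- grey long canister at (378,238), on the mat and right of the line. This is my choice, since it is plain steel and the longer of the two.
- grey short canister at (211,262), to be left alone.
- orange look-alike at (483,213).
- turquoise look-alike at (194,150).

The black line runs from (285,210) to (300,318).

```bash
cat > m.py <<'E'
from h import *
def mat_ang(p): pass
def line(fn,roi):
    im,d,p=load(fn); x0,y0,x1,y1=roi
    g=im.max(2).astype(int); m=np.zeros(g.shape,bool); m[y0:y1,x0:x1]=g[y0:y1,x0:x1]<75
    n,l,st,c=cv2.connectedComponentsWithStats(m.astype(np.uint8),connectivity=8)
    k=1+np.argmax(st[1:,4]); v,u=np.where(l==k)
    P=ray(np.c_[u,v],p,0.003)[:,:2]
    r=cv2.minAreaRect(P.astype(np.float32)*1000); c=P.mean(0)
    w,V=np.linalg.eigh(np.cov((P-c).T)); a=V[:,1]*np.sign(V[0,1]); 
    t=(P-c)@a; c=c+a*(t.max()+t.min())/2
    return c,a,np.ptp(t),st[k]
def canister(fn,roi,a0=None):
    im,d,p=load(fn); X=pts(d,p); x0,y0,x1,y1=roi
    m=np.zeros(d.shape,bool); m[y0:y1,x0:x1]=1
    i=im.astype(int); m&=(d>0)&(X[...,2]>0.015)&(X[...,2]<0.07)&(np.ptp(i,axis=2)<40)
    n,l,st,c=cv2.connectedComponentsWithStats(m.astype(np.uint8)); k=1+np.argmax(st[1:,4])
    Q=X[l==k]; 
    from scipy.optimize import least_squares
    c0=Q[:,:2].mean(0); w,V=np.linalg.eigh(np.cov((Q[:,:2]-c0).T)); a=V[:,1]
    th=np.arctan2(a[1],a[0]); 
    if np.cos(th)<0: th+=np.pi
    def f(q):
        n=np.array([-np.sin(q[1]),np.cos(q[1])]); s=(Q[:,:2]-c0)@n-q[0]
        return np.hypot(s,Q[:,2]-q[2])-0.025
    r=least_squares(f,[0,th,0.028],loss='soft_l1',f_scale=0.001); th=r.x[1]
    a=np.array([np.cos(th),np.sin(th)]); n=np.array([-a[1],a[0]]); t=(Q[:,:2]-c0)@a
    lo,hi=np.percentile(t,[.3,99.7])
    return c0+n*r.x[0],a,lo,hi,r.x[2],np.abs(r.fun).mean(),len(Q)
E
python3 - <<'E'
from m import *
np.set_printoptions(precision=4,suppress=True)
for fn,lr,cr,sr in (('scene0',(270,205,310,325),(345,192,412,290),(190,225,232,300)),('side0',(230,155,348,195),(205,195,315,250),(275,115,335,150))):
    L=line(fn,lr); print(fn,'line',L[0],np.degrees(np.arctan2(L[1][1],L[1][0])),L[2:])
    for r in(cr,sr):
        c=canister(fn,r); print(' can',c[0],np.degrees(np.arctan2(c[1][1],c[1][0])),'ends',c[0]+c[1]*c[2],c[0]+c[1]*c[3],c[4:])
        n=np.array([-L[1][1],L[1][0]]); print('   off',(c[0]-L[0])@n, 'ends off',[(c[0]+c[1]*e-L[0])@n for e in c[2:4]],[(c[0]+c[1]*e-L[0])@L[1] for e in c[2:4]])
im=cv2.imread('pics/scene0.png')[170:350,160:460]; cv2.imwrite('pics/crop0.png',cv2.resize(im,None,fx=2.5,fy=2.5))
E
```

```text
scene0 line [ 0.5142 -0.0217] 11.719493259120105 (np.float64(0.2915226612362162), array([283, 210,  19, 110, 184], dtype=int32))
 can [0.4921 0.1595] 13.571745745489574 ends [0.364  0.1285] [0.5867 0.1823] (np.float64(0.02704698816682141), np.float64(0.001800920164490443), 2190)
   off 0.18188236439084932 ends off [np.float64(0.17762038206402098), np.float64(0.18502564546966166)] [np.float64(-0.11662587154058829), np.float64(0.1123615502440286)]
 can [ 0.5692 -0.1702] 14.26980508874868 ends [ 0.4919 -0.1899] [ 0.6267 -0.1556] (np.float64(0.02667537304528593), np.float64(0.0024193698877183274), 1636)
   off -0.15658603060694815 ends off [np.float64(-0.16013413285092548), np.float64(-0.15394393238035511)] [np.float64(-0.05600165050416289), np.float64(0.08297668681526704)]
side0 line [ 0.4498 -0.0357] 11.096897840938466 (np.float64(0.16969712573526902), array([280, 174,  61,  16,  76], dtype=int32))
 can [0.4616 0.1526] 13.472622595752362 ends [0.3599 0.1282] [0.5734 0.1794] (np.float64(0.028015254739350685), np.float64(0.0011758105033185349), 2006)
   off 0.18251649193413738 ends off [np.float64(0.17818429678850434), np.float64(0.1872823083451586)] [np.float64(-0.056579970170218034), np.float64(0.16271264268245322)]
 can [ 0.548  -0.1751] 14.27987171382882 ends [ 0.4874 -0.1905] [ 0.6226 -0.1561] (np.float64(0.027802161197323295), np.float64(0.0017923879938337537), 804)
   off -0.1556408100355756 ends off [np.float64(-0.15911496733029812), np.float64(-0.15136635925251798)] [np.float64(0.007118769159136217), np.float64(0.1464556748200556)]
```

Run:
```python
from h import *
im,d,p=load('scene0'); X=pts(d,p)
for n,uv in dict(brown=(348,187),rack=(418,318),dish=(323,336),green=(203,345),cap=(236,187)).items(): print(n,X[uv[1],uv[0]])
```

```text
brown [0.30018521 0.10148306 0.02131852]
rack [0.66399563 0.21153958 0.03249855]
dish [0.69591394 0.04884405 0.01704708]
green [ 0.73690491 -0.13889304  0.04885236]
cap [ 0.34540435 -0.16248397  0.04638816]
```

View pics/crop0.png

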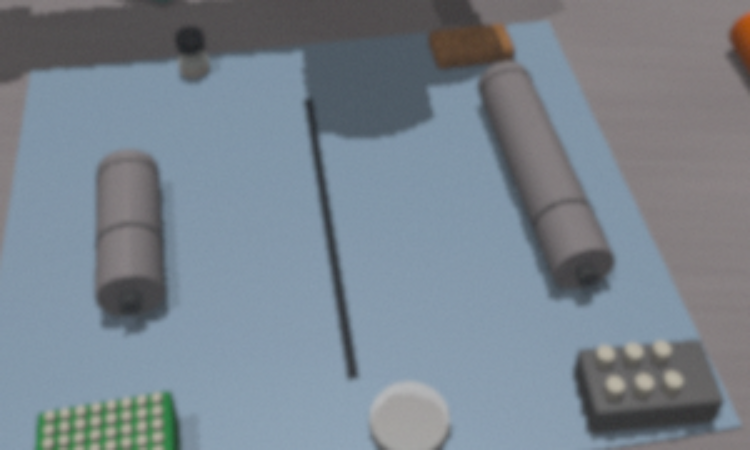

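The crop shows the long canister clearly longer, with its lid knob away from the robot at (393,281) and nothing between it and the line. I'll straddle it with slightly narrowed jaws, tilted 15° so the rear finger pushes just below the axis, and roll it about 181 mm. First I move over it.

play_rows --targets '[3.5,-3.9,0,0,0,0,-0.5,3.5,-3.9,0,0,0,0,-0.5,3.5,-3.9,0,0,0,0,-0.5,3.5,-3.9,0,0,0,0,-0.5,3.5,-3.9,0,0,0,0,-0.5,3.5,-3.9,0,0,0,0,-0.5,3.5,-3.9,0,0,0,0,-0.5,3.5,-3.9,0,0,0,0,-0.5,3.5,-3.9,0,0,0,0,-0.5,3.5,-3.9,0,0,0,0,-0.5]'

```text
time_s: 1.4
tcp_pos: [0.3956, -0.0171, 0.2286]
ee_rot: [[0.905, 0.425, 0.001], [0.425, -0.905, -0.0], [0.0, 0.0, -1.0]]
force: [-0.3, -0.2, 0.1]
gripper_width: 0.0692
```

play_rows --targets '[3.5,-3.9,0,0,0,0,-0.5,3.5,-3.9,0,0,0,0,-0.5,3.5,-3.9,0,0,0,0,-0.5,3.5,-3.9,0,0,0,0,-0.5,0,0,0,0,0,5.8,-0.5,0,0,0,0,0,5.8,-0.5,0,0,0,-7.5,0,0,-0.5,0,0,0,-7.5,0,0,-0.5,0,0,0,0,0,0,-0.5]'

```text
time_s: 2.52
tcp_pos: [0.455, 0.1833, 0.2277]
ee_rot: [[0.971, 0.23, 0.059], [0.238, -0.938, -0.251], [-0.002, 0.258, -0.966]]
force: [-0.3, 0.5, 0.3]
gripper_width: 0.0691
```

```bash
cat > d.py <<'E'
from h import *
import sys
np.set_printoptions(precision=4,suppress=True)
def delta(T,yaw,tilt):
    s=status.state(); R=np.array(s['ee_rot']); p=np.array(s['tcp_pos'])
    a=np.radians(yaw); X=np.array([np.cos(a),np.sin(a),0]); f=np.array([np.sin(a),-np.cos(a),0]); t=np.radians(tilt)
    Z=f*np.sin(t)-np.array([0,0,np.cos(t)]); Rt=np.c_[X,np.cross(Z,X),Z]
    rv=cv2.Rodrigues(R.T@Rt)[0].ravel()
    print('t',s['time_s'],'tcp',p,'w',s['gripper_width'],'F',np.array(s['force']),'\n shift cm now',R.T@(np.array(T)-p)*100,'cm after turn',Rt.T@(np.array(T)-p)*100,'turn deg',np.degrees(rv))
E
python3 - <<'E'
from d import *
delta([.462,.1834,.1408],13.5,15)
E
```

```text
t 2.525 tcp [0.455  0.1833 0.2277] w 0.06906337906264787 F [-0.2796  0.488   0.3336] 
 shift cm now [ 0.7035 -2.0835  8.4371] cm after turn [ 0.6866 -2.0953  8.4356] turn deg [-0.0578  0.0484  0.2668]
```

play_rows --targets '[0.35,-1.05,4.2,0,0,0.25,-0.5,0.35,-1.05,4.2,0,0,0,-0.5,0,0,0,0,0,0,-0.5]'

```text
time_s: 2.9
tcp_pos: [0.4606, 0.1807, 0.1389]
ee_rot: [[0.974, 0.223, 0.052], [0.229, -0.94, -0.252], [-0.007, 0.258, -0.966]]
force: [-0.1, 0.2, 0.6]
gripper_width: 0.0691
```

Run:
```python
from d import *
delta([.4686,.1557,.0345],13.5,15)
grab('wrist','wrist1'); grab('side','side1')
a=cv2.imread('pics/wrist1.png'); b=cv2.imread('pics/side1.png'); cv2.imwrite('pics/c1.png',cv2.resize(np.vstack([a,b]),None,fx=.75,fy=.75))
```

```text
t 2.9 tcp [0.4606 0.1807 0.1389] w 0.06913511895239584 F [-0.1029  0.2466  0.6287] 
 shift cm now [ 0.2833 -0.157  10.7584] cm after turn [ 0.1986 -0.1702 10.7601] turn deg [-0.0747  0.4539 -0.1784]
```

View pics/c1.png

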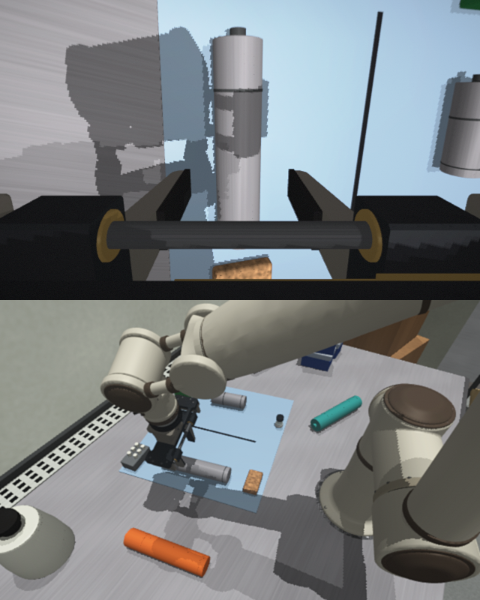

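The wrist view shows the canister centred between the open fingers (about x=238 in the composite), with the black line to its right and the lid knob ahead. Next I check the relative angle from this view.

Run:
```python
from m import *
np.set_printoptions(precision=4,suppress=True)
L=line('wrist1',(470,10,515,285)); print(L[0],np.degrees(np.arctan2(L[1][1],L[1][0])),L[2:])
c=canister('wrist1',(275,30,358,285)); print(c[0],np.degrees(np.arctan2(c[1][1],c[1][0])),c[0]+c[1]*c[2],c[0]+c[1]*c[3],c[4:])
n=np.array([-L[1][1],L[1][0]]);print('off at mid',(np.array([.469,.154])-L[0])@n, [(c[0]+c[1]*e-L[0])@n for e in c[2:4]])
# axis y at x=.469
print(c[0]+c[1]*(.469-c[0][0])/c[1][0], L[0]+L[1]*(.469-L[0][0])/L[1][0])
```

```text
[ 0.5233 -0.0296] 19.60636747096654 (np.float64(0.28149228197779563), array([ 470,   16,   45,  269, 2261], dtype=int32))
[0.4965 0.1601] 13.470245224766295 [0.4005 0.1371] [0.5828 0.1808] (np.float64(0.027253910666624966), np.float64(0.0007012972356053178), 14842)
off at mid 0.1912056158462881 [np.float64(0.19829062013547166), np.float64(0.17825178742685271)]
[0.469  0.1535] [ 0.469 -0.049]
```

Run:
```python
from m import *
L=line('wrist1',(465,10,515,235)); print(L[0],np.degrees(np.arctan2(L[1][1],L[1][0])),L[2:])
print(L[0]+L[1]*(.5113-L[0][0])/L[1][0])
L=line('scene0',(270,205,310,325));print(L[0]+L[1]*(.5113-L[0][0])/L[1][0])
```

```text
[ 0.55632631 -0.01436977] 11.845633975567972 (np.float64(0.21083045362441583), array([ 474,   16,   36,  219, 1146], dtype=int32))
[ 0.5113     -0.02381369]
[ 0.5113   -0.022297]
```

play_rows --targets '[0.1,-0.05,3.6,0,0.4,-0.2,-0.5,0.1,-0.05,3.6,0,0,0,-0.5,0,0,2.0,0,0,0,-0.5,0,0,0,0,0,0,-0.5]'

```text
time_s: 3.5
tcp_pos: [0.4713, 0.1602, 0.0538]
ee_rot: [[0.972, 0.224, 0.068], [0.234, -0.94, -0.25], [0.007, 0.259, -0.966]]
force: [0.7, 0.9, -0.2]
gripper_width: 0.069
```

Run:
```python
from d import *
delta([.4686,.1557,.0345],13.5,15)
```

```text
t 3.5 tcp [0.4713 0.1602 0.0538] w 0.06895395399574505 F [ 0.6787  0.8552 -0.1569] 
 shift cm now [-0.3855 -0.1366  1.9607] cm after turn [-0.3708 -0.1376  1.9634] turn deg [-0.016  -0.4236 -0.0696]
```

play_rows --targets '[-0.2,-0.1,1.3,0,-0.4,0,-0.5,0,0,0.6,0,0,0,-0.5,0,0,0,0,0,0,-0.5]'

```text
time_s: 3.88
tcp_pos: [0.4697, 0.1562, 0.0342]
ee_rot: [[0.972, 0.225, 0.06], [0.233, -0.939, -0.252], [-0.0, 0.259, -0.966]]
force: [-0.1, 0.5, -0.8]
gripper_width: 0.0689
```

Run:
```python
from d import *
delta([.4686,.1557,.0345],13.5,15)
grab('side','side2')
grab('wrist','wrist2')
a=cv2.imread('pics/wrist2.png'); b=cv2.imread('pics/side2.png'); cv2.imwrite('pics/c2.png',cv2.resize(np.vstack([a,b]),None,fx=.75,fy=.75))
```

```text
t 3.875 tcp [0.4697 0.1562 0.0342] w 0.06890955760673344 F [-0.0919  0.5381 -0.767 ] 
 shift cm now [-0.1199  0.0266 -0.0225] cm after turn [-0.1199  0.0266 -0.0225] turn deg [-0.0009  0.0099 -0.0051]
```

View pics/c2.png

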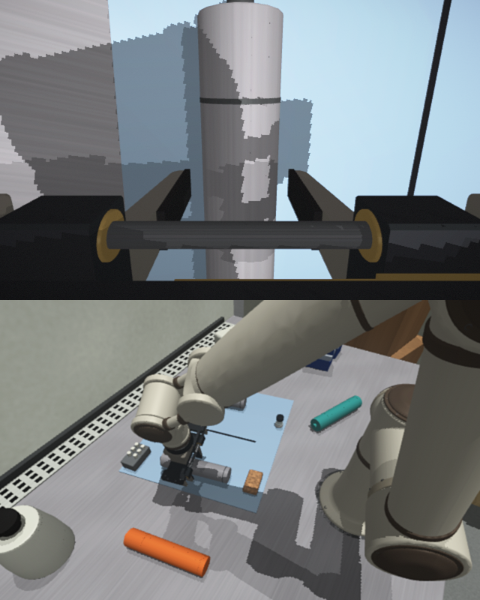

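The canister sits between the fingers with clearance on both sides. Now I start the roll slowly along the push direction.

play_rows --targets '[0,0.29,0.078,0,0,0,-0.5,0,0.29,0.078,0,0,0,-0.5,0,0.29,0.078,0,0,0,-0.5,0,0.29,0.078,0,0,0,-0.5,0,0.29,0.078,0,0,0,-0.5,0,0.387,0.104,0,0,0,-0.5,0,0.387,0.104,0,0,0,-0.5,0,0.387,0.104,0,0,0,-0.5,0,0.387,0.104,0,0,0,-0.5,0,0.387,0.104,0,0,0,-0.5]'

```text
time_s: 5.22
tcp_pos: [0.4781, 0.1218, 0.0343]
ee_rot: [[0.972, 0.225, 0.061], [0.233, -0.939, -0.252], [0.0, 0.259, -0.966]]
force: [-0.3, -0.5, -0.6]
gripper_width: 0.0687
```

```bash
cat > w.py <<'E'
from m import *; from d import delta
import sys
fn=sys.argv[1]; lr=eval(sys.argv[2]); cr=eval(sys.argv[3])
grab('wrist',fn)
delta([.5113,-.0222,.0345],13.5,15)
c=canister(fn,cr); print('can ang',np.degrees(np.arctan2(c[1][1],c[1][0])),'ends',c[0]+c[1]*c[2],c[0]+c[1]*c[3],c[4:])
if lr:
    L=line(fn,lr); n=np.array([-L[1][1],L[1][0]]); print('line',L[0],np.degrees(np.arctan2(L[1][1],L[1][0])),L[2:])
L0=np.array([.5113,-.0227]);a=np.radians(11.78);n=np.array([-np.sin(a),np.cos(a)])
M=c[0]+c[1]*((.5113-.042*((c[0]-L0)@n/.181))-c[0][0])/c[1][0]
print('mid',M,'off',(M-L0)@n)
E
python3 w.py wrist3 None '(200,5,400,290)'
```

```text
t 5.275 tcp [0.4781 0.1215 0.0343] w 0.06857138050353657 F [0.6066 0.5352 0.1042] 
 shift cm now [-0.1248 14.2493  3.7997] cm after turn [-0.1307 14.2501  3.7963] turn deg [ 0.0137 -0.0021 -0.0243]
can ang 12.865216121836179 ends [0.4642 0.1276] [0.5787 0.1537] (np.float64(0.027373163314178925), np.float64(0.0015252211270622318), 32680)
mid [0.4747 0.13  ] off 0.1569218228054009
```

View pics/wrist3.png

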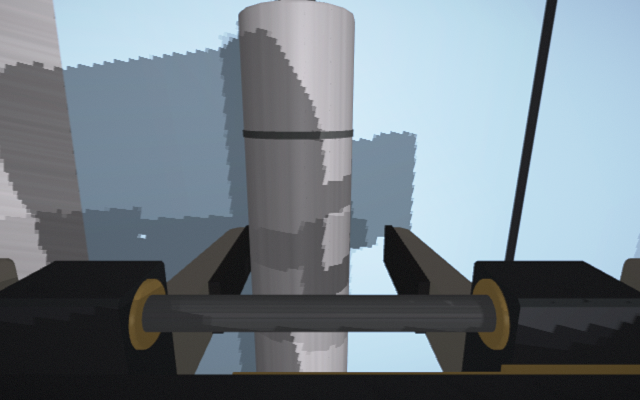

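The rear finger (pixel ~(235,260)) is touching the canister. It has moved about 24 mm, matching the hand's travel less the gap, with little force. I continue the roll.

play_rows --targets '[0,0.29,0.078,0,0,0,-0.5,0,0.387,0.104,0,0,0,-0.5,0,0.483,0.129,0,0,0,-0.5,0,0.483,0.129,0,0,0,-0.5,0,0.483,0.129,0,0,0,-0.5,0,0.483,0.129,0,0,0,-0.5,0,0.483,0.129,0,0,0,-0.5,0,0.483,0.129,0,0,0,-0.5,0,0.483,0.129,0,0,0,-0.5,0,0.387,0.104,0,0,0,-0.5]'

```text
time_s: 6.52
tcp_pos: [0.4888, 0.077, 0.0343]
ee_rot: [[0.972, 0.225, 0.061], [0.233, -0.939, -0.252], [0.0, 0.259, -0.966]]
force: [-0.5, -0.2, -0.1]
gripper_width: 0.0684
```

```bash
python3 w.py wrist4 '(400,5,520,200)' '(200,5,400,215)'
```

```text
t 6.575 tcp [0.4889 0.0767 0.0343] w 0.0686780577716303 F [ 0.5379 -0.3041  0.2567] 
 shift cm now [-0.1257  9.799   2.6099] cm after turn [-0.1305  9.7996  2.6074] turn deg [ 0.0147 -0.0031 -0.0287]
can ang 13.465617505256006 ends [0.5102 0.09  ] [0.5898 0.1091] (np.float64(0.027375759394443977), np.float64(0.00042609538529763915), 22927)
line [ 0.5819 -0.0089] 11.87742133905254 (np.float64(0.11388929428763434), array([ 457,    5,   34,  195, 1873], dtype=int32))
mid [0.4853 0.0841] off 0.10981486051635116
```

View pics/wrist4.png

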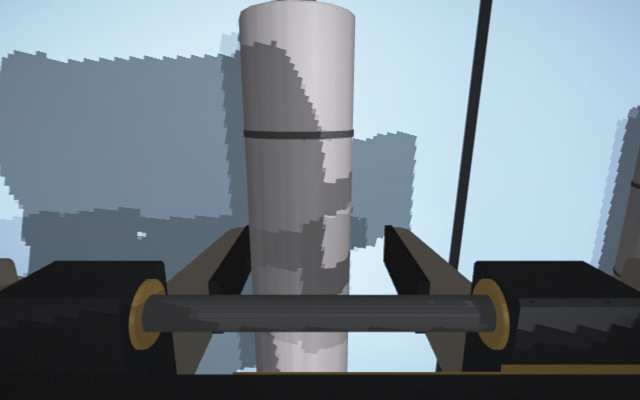

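It still rolls true: 110 mm remains, canister at 13.5° and line at 11.8°. I continue.

play_rows --targets '[0,0.29,0.078,0,0,0,-0.5,0,0.387,0.104,0,0,0,-0.5,0,0.483,0.129,0,0,0,-0.5,0,0.483,0.129,0,0,0,-0.5,0,0.483,0.129,0,0,0,-0.5,0,0.483,0.129,0,0,0,-0.5,0,0.483,0.129,0,0,0,-0.5,0,0.483,0.129,0,0,0,-0.5,0,0.483,0.129,0,0,0,-0.5,0,0.483,0.129,0,0,0,-0.5]'

```text
time_s: 7.82
tcp_pos: [0.4998, 0.0314, 0.0343]
ee_rot: [[0.972, 0.225, 0.061], [0.233, -0.939, -0.252], [0.0, 0.259, -0.966]]
force: [0.6, 0.3, -0.4]
gripper_width: 0.069
```

play_rows --targets '[0,0.483,0.129,0,0,0,-0.5,0,0.483,0.129,0,0,0,-0.5,0,0.483,0.129,0,0,0,-0.5,0,0.483,0.129,0,0,0,-0.5,0,0.483,0.129,0,0,0,-0.5,0,0.387,0.104,0,0,0,-0.5,0,0.29,0.078,0,0,0,-0.5,0,0.29,0.078,0,0,0,-0.5,0,0.2,0.054,0,0,0,-0.5,0,0.2,0.054,0,0,0,-0.5]'

```text
time_s: 9.07
tcp_pos: [0.5088, -0.0065, 0.0343]
ee_rot: [[0.972, 0.225, 0.061], [0.233, -0.939, -0.252], [0.0, 0.259, -0.966]]
force: [-0.4, -0.4, 0.2]
gripper_width: 0.069
```

```bash
python3 w.py wrist5 None '(200,5,400,215)'
```

```text
t 9.125 tcp [ 0.5089 -0.0067  0.0343] w 0.0689583780211712 F [0.0061 0.2661 0.4648] 
 shift cm now [-0.1308  1.5162  0.3905] cm after turn [-0.1311  1.5162  0.3904] turn deg [ 0.0066 -0.0115 -0.0118]
can ang 13.460576772644915 ends [0.5305 0.0068] [0.6098 0.0258] (np.float64(0.02737105195566555), np.float64(0.0004280331459065265), 22772)
mid [0.5052 0.0007] off 0.024168347417901217
```

View pics/wrist5.png

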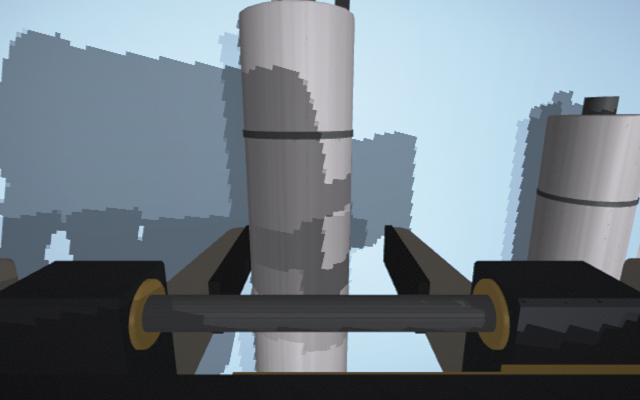

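About 25 mm remains by the wrist camera's own line fit. I do most of that and slow down at the end.

play_rows --targets '[0,0.29,0.078,0,0,0,-0.5,0,0.387,0.104,0,0,0,-0.5,0,0.387,0.104,0,0,0,-0.5,0,0.387,0.104,0,0,0,-0.5,0,0.29,0.078,0,0,0,-0.5,0,0.2,0.054,0,0,0,-0.5,0,0.15,0.04,0,0,0,-0.5,0,0.1,0.027,0,0,0,-0.5,0,0,0,0,0,0,-0.5]'

```text
time_s: 10.25
tcp_pos: [0.5141, -0.0285, 0.0343]
ee_rot: [[0.972, 0.225, 0.061], [0.233, -0.939, -0.252], [0.0, 0.259, -0.966]]
force: [0.1, -0.4, -0.1]
gripper_width: 0.0687
```

```bash
python3 w.py wrist6 None '(200,5,400,215)'
python3 - <<'E'
from h import *
a,_,_=grab('scene','scene6'); b,_,_=grab('side','side6')
cv2.imwrite('pics/c6.png',cv2.resize(np.vstack([a,b])[:,:,::-1],None,fx=.75,fy=.75))
E
```

```text
t 10.3 tcp [ 0.5141 -0.0285  0.0343] w 0.06876823131060637 F [-0.1494  0.0165 -0.1669] 
 shift cm now [-0.131  -0.6464 -0.1925] cm after turn [-0.131  -0.6464 -0.1925] turn deg [ 0.0011 -0.0124 -0.0082]
can ang 13.445750123901323 ends [ 0.5355 -0.0157] [0.6151 0.0034] (np.float64(0.027363603309175474), np.float64(0.0004283465705078749), 23071)
mid [ 0.5106 -0.0216] off 0.0011967021478344038
```

View pics/c6.png

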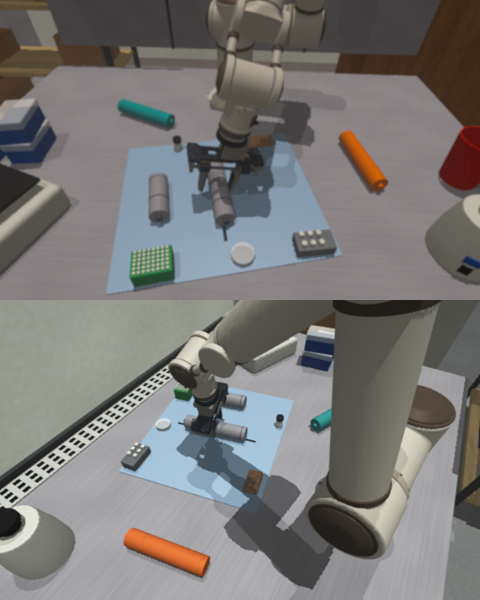

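View pics/wrist6.png

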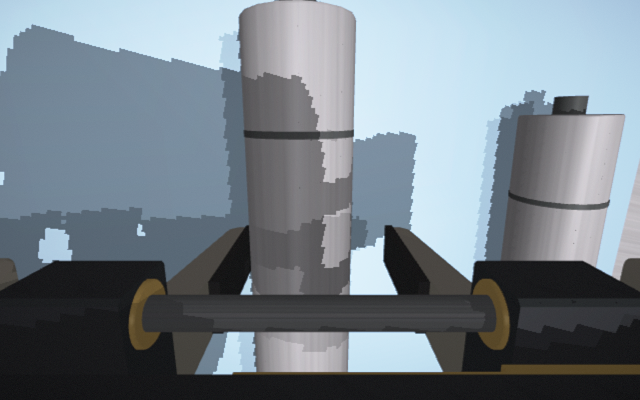

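The line shows at both ends of the canister (composite (226,232) and (250,440)), and 1–2 mm remains. I give a last small nudge, back off 9 mm so neither finger touches, then withdraw along the tool axis.

play_rows --targets '[0,0.07,0.02,0,0,0,-0.5,0,0.07,0.02,0,0,0,-0.5,0,0,0,0,0,0,-0.5,0,-0.3,-0.08,0,0,0,-0.5,0,-0.6,-0.16,0,0,0,-0.5,0,0,0,0,0,0,-0.5]'

```text
time_s: 11.15
tcp_pos: [0.5121, -0.0203, 0.0342]
ee_rot: [[0.972, 0.226, 0.061], [0.234, -0.939, -0.252], [0.0, 0.259, -0.966]]
force: [0.5, -1.0, 0.6]
gripper_width: 0.0687
```

```bash
python3 w.py wrist7 None '(200,5,400,215)'
```

```text
t 11.2 tcp [ 0.5122 -0.0205  0.0342] w 0.06881151261305435 F [ 0.3351 -0.0275 -0.1187] 
 shift cm now [-0.1277  0.1478  0.0105] cm after turn [-0.1277  0.1479  0.0106] turn deg [-0.002  -0.0149  0.022 ]
can ang 13.463022996123161 ends [ 0.5354 -0.0171] [0.6156 0.0021] (np.float64(0.027364251697893006), np.float64(0.0004262765850955213), 22379)
mid [ 0.5109 -0.023 ] off -0.00016391166616492426
```

View pics/wrist7.png

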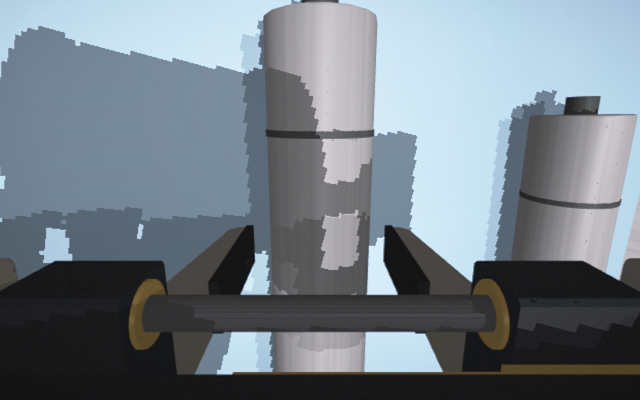

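The canister now stands free between both fingers. Withdraw.

play_rows --targets '[0,0,-1,0,0,0,-0.5,0,0,-2,0,0,0,-0.5,0,0,-3,0,0,0,-0.5,0,0,-5,0,0,0,-0.5,0,0,-5,0,0,0,-0.5,-4,0,-5,0,0,0,-0.5,-5,0,0,0,0,0,-0.5,0,0,0,0,0,0,-0.5]'

```text
time_s: 12.2
tcp_pos: [0.4109, 0.0111, 0.2364]
ee_rot: [[0.972, 0.225, 0.062], [0.233, -0.939, -0.252], [0.002, 0.259, -0.966]]
force: [0.6, -0.1, -0.0]
gripper_width: 0.0691
```

Run:
```python
from m import *
np.set_printoptions(precision=4,suppress=True)
for n in('wrist','scene','side'): grab(n,n+'8')
print(status.state()['time_s'])
cv2.imwrite('pics/c8.png',cv2.resize(np.vstack([cv2.imread('pics/scene8.png'),cv2.imread('pics/wrist8.png')]),None,fx=.75,fy=.75))
```

```text
12.35
```

View pics/c8.png

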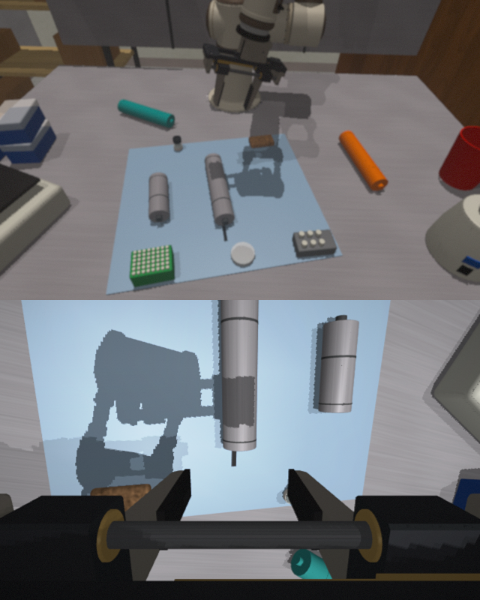

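Run:
```python
from m import *
np.set_printoptions(precision=4,suppress=True)
a=np.radians(11.8);n=np.array([-np.sin(a),np.cos(a)]);u=np.array([np.cos(a),np.sin(a)])
LC={'scene8':np.array([.5142,-.0217]),'wrist8':np.array([.5113,-.0237])}
for fn,cr,sr,st in(('scene8',(265,200,318,305),(190,225,232,300),(290,302,306,322)),('wrist8',(285,0,350,205),(410,20,485,155),(300,200,325,225))):
    for r in(cr,sr):
        c=canister(fn,r); print(fn,'ang',np.degrees(np.arctan2(c[1][1],c[1][0])),'ends',c[0]+c[1]*c[2],c[0]+c[1]*c[3],c[4:])
        if r is cr:
            C=c; print('  ends off',[(c[0]+c[1]*e-LC[fn])@n for e in c[2:4]],'along',[(c[0]+c[1]*e-LC[fn])@u for e in c[2:4]])
    im,d,p=load(fn); x0,y0,x1,y1=st; v,w=np.where(im[y0:y1,x0:x1].max(2)<75); P=ray(np.c_[w+x0,v+y0],p,.003)[:,:2]
    q=P.mean(0); print('  stub',q,len(P),'axis passes it by',(q-C[0])@np.array([-C[1][1],C[1][0]]))
```

```text
scene8 ang 13.485661502912127 ends [ 0.4068 -0.0474] [0.6292 0.0059] (np.float64(0.02686937489347044), np.float64(0.0018309234272492528), 2309)
  ends off [np.float64(-0.003230316059276474), np.float64(0.003495935249784156)] along [np.float64(-0.11035021155785854), np.float64(0.11820968246212697)]
scene8 ang 14.282019034565728 ends [ 0.4909 -0.1902] [ 0.6268 -0.1556] (np.float64(0.02659746036372733), np.float64(0.0024206164544699495), 1636)
  stub [0.6359 0.0042] 40 axis passes it by -0.0031977529100524196
wrist8 ang 13.44803079381995 ends [ 0.4039 -0.0483] [ 0.5915 -0.0034] (np.float64(0.027308157581969323), np.float64(0.0005017543559486731), 9492)
  ends off [np.float64(-0.002077929897026554), np.float64(0.0034686599646655152)] along [np.float64(-0.11013528853235927), np.float64(0.08264541921581194)]
wrist8 ang 14.189191208318341 ends [ 0.4889 -0.1908] [ 0.623  -0.1569] (np.float64(0.02722351091310027), np.float64(0.0008585940577602862), 5657)
  stub [ 0.3796 -0.0515] 76 axis passes it by 0.0025338732197368046
```

```bash
python3 -c "
from plant import sign_off; print(sign_off())"
```

```text
the job is handed in; nothing more can be done
None
```

I rolled the long canister about 182 mm to the black line and handed the job in at about 12.4 s, with the arm about 0.2 m clear.

I straddled it with the jaws part-open and tilted 15°, so only the rear finger pushed it. I then backed the finger off before lifting. The tool force stayed at about 1 N or less whenever I read it.

**Position on the line:** mid-length is within about 1 mm of the line in the scene and wrist views, and about centred along it.

**Angle:** it lies about 1.6° off the line, the angle it started at, so each end is about 3 mm to one side. I left this because turning it would have meant sliding it.

**Short canister:** unmoved within measurement error (under about 2 mm).

**Not checked:**
- I couldn't measure the roll directly because the cylinder has no marks around it.
- The wrist and scene cameras disagreed by about 1 mm on where the line is.
- I took no picture after handing in. The canister's fitted angle and position barely changed between the finger backing off and the final look.

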